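# Cover the screw cup, then take up the air duster for a board

## Task

Before dusting the circuit board, put the lid on the cup of small screws, seated and level, and let go of it. Then draw the pen-shaped air duster up out of its holder, slant it about 40 degrees from upright and hold it raised with its nozzle pointing at the middle of the big square chip from about 6 cm away. Finish while still holding the duster there, touching nothing with it, and leave the other tools and supplies where they are.

Things in the scene. Friction and masses are not known exactly. Their poses are not given: they have to be found in the camera images.
- cup: Loose round steel cup holding a few small screws, standing upright on the bench: 82 mm across the rim, 45 mm high, wall 4 mm (mouth about 74 mm across), 0.4 kg. Origin: centre of its underside, z up.
- cup_rim (a point): Centre of the cup's mouth at rim height, 45 mm above the bench; z up.
- lid: Loose round aluminium lid, 0.09 kg, lying right way up. From below: plug 68 mm across, 6 mm deep (62 mm at its underside) that enters the cup with 3 mm play all round; flange 90 mm across, 4 mm thick, that rests on the rim; round upright knob 20 mm across, 30 mm tall. Origin: centre of the plug's underside; flange top 10 mm, knob top 40 mm above it.
- lid_seat (a point): Centre of the underside of the lid's flange, 6 mm above the lid's origin; it coincides with cup_rim when the lid is seated. z up along the knob.
- lid_knob (a point): Centre of the lid's knob, 27 mm above the lid's origin, 17 mm above the flange top and 13 mm below the knob's top: here the knob is gripped from above.
- holder: Fixed black block standing on the bench, 70 x 70 mm, 88 mm high, with a round upright bore 38 mm wide and 40 mm deep from the top, in which the duster stands; below it a 17 mm hole for the nozzle. Origin: centre of its underside, z up.
- holder_mouth (a point): Centre of the bore's mouth at the holder's top, 88 mm above the bench.
- duster: Loose grey pen-shaped air duster, 175 mm long, 0.22 kg, round about z: straight body 34 mm across, 130 mm long; below it a thin nozzle 45 mm long (12 mm at its root, 7 mm at the tip). Stands nozzle down in the holder, tip 3 mm and body top 178 mm above the bench, 90 mm of body showing; free once raised 90 mm. Origin: nozzle tip; z from the tip towards the body.
- duster_grip (a point): Point on the duster's axis 138 mm from the nozzle tip, 37 mm below the flat top: a good place to grip the smooth 34 mm body from above. Axes as the duster's.
- nozzle (a point): The duster's nozzle tip, on its axis; air would leave along this point's -z. z runs from the tip towards the body.
- board: Fixed aluminium board clamp on the bench, 150 x 110 mm, with a dark circuit board 110 x 90 mm in it; clamp jaws 24 mm, board top 20 mm high. Origin: centre of its underside, x along the long side, z up.
- chip (a point): Centre of the top of the big square metal chip (36 x 36 mm) on the board, 24 mm above the bench, 18 mm along x and 10 mm along y from the board's centre.
- spool: Bystander: white spool of solder standing on its end, 56 mm across, 40 mm high. Origin: centre of its underside.
- jar: Bystander: small jar with a black cap, 50 mm across, 60 mm high. Origin: centre of its underside.
- screwdriver: Bystander: screwdriver 150 mm long lying on the bench beyond the board, roughly crosswise. Origin: on its underside at mid-length, x from handle to tip.
Things that resemble listed ones, but are neither listed nor needed, are in the scene too. Leave any turquoise look-alike of the board alone.

How it is judged:
By the outcome, as a careful person would: the job done as asked, in the order asked, and still so for the second after the job is handed in, while the arm keeps its last pose, push and grip.
It also fails if it takes over 58 s, if anything falls off the work surface, if the arm or the gripper's body presses on something with over 40 N, if the wrist force passes 120 N, or if a joint passes its speed limit or range.

## Robot

A 6-joint arm with a two-finger parallel gripper is mounted at the origin on the work surface. World frame = base frame: x ahead of the robot, y to its left, z up, the work surface at z = 0. Lengths are in m, angles in degrees, forces in N, time in s.
With the tool pointing down it reaches from about 0.25 to 0.725 m from the base axis. Payload 9.7 kg.
Tool frame: the origin (TCP) lies midway between the tips of the shut fingers; the grasp point (between the pads) lies 19 mm behind it; z points along the fingers, x is the direction in which the jaws open and shut, and the axes are right-handed (so a half turn about z gives the same grasp; the last joint's range is limited). The gripper opens to 85 mm and grips with 20 to 120 N. Pads are 22 mm wide; open, the fingers measure 114 mm over their backs; the gripper's body (76 mm by 85 mm) begins 54 mm behind the grasp point. The pads swing forward as they close: fully open they stand 13 mm farther back than shut.
Start: joints at [-63.999, 4.979, 10.078, 95.1, 0, 90], TCP at [0.241, -0.494, 0.231] pointing down, gripper open.
Joint ranges: [-179.16, 179.16], [-48.56, 103.87], [-65.8, 70.77], [-126.05, 130.52], [-82.76, 87.17], [-180, 180]. Speed limits (degrees/s): [127.2, 127.2, 147.25, 180, 180, 180].

## Interface

Orientations are given as [roll, pitch, yaw] about the fixed x, y, z axes, in that order (R = Rz(yaw) Ry(pitch) Rx(roll)).
In Python, from workcell import sensors, camera, get_calibration, bot, recognise, place_of gives the robot as it stands. The module is installed in compiled form; this text tells all that it offers.
- The arm moves only by the tool send_rows, never from a script. Its argument "plan" is a list of rows, each a list of 3 entries, a list of its own where there are three numbers: the shift along the tool's x, y, z normalised to -1 to 1, where 1 is 0.3 m, then the turn, a rotation vector about the tool's x, y, z normalised to -1 to 1, where 1 is pi rad, then the closure, from -1 (fully open) to 1 (shut). In form: [[[x, y, z], [rx, ry, rz], claw], ...]. A call has 1 to 10 rows; each row is the pose to reach, as a shift and turn from the pose commanded when the call began, along the tool's axes at that moment, turning the shorter way round; what a row does not reach only later rows make up. A row lasts 1/10 s, in which the tool goes at most 50 mm and 8.59 degrees, less where a joint would pass 70% of its speed; a pose out of reach is approached as far as the arm can. A call with a number of a shift or a turn outside -1 to 1 is refused whole. A call with a gripper value outside its range is refused whole. The fingers move at their own pace and stop on an object; "force" is the grip in N (left out, the last holds). Time passes only in rows, so rows that repeat a pose let the fingers close. It gives the time, the measured TCP pose, the force and the opening at its end, in the units of the state.
- sensors.get_obs(): the state, without advancing time (a new reading comes with each control period).
- camera(name): name is "side" or "top" or "wrist"; returns the picture (384x512x3 uint8, blue, green, red); there is no depth.
- get_calibration(name): a dict with "fx", "fy", "cx", "cy" (pixels), "k1" (the pictures are not rectified: a ray, as slopes to the right and down, at radius r is drawn at 1 + k1 r^2 times it, then the intrinsics apply), "R" (3x3) and "t" (3): a world point X has camera coordinates R X + t. Camera axes: x right, y down, z forward; pixel columns grow to the right and rows downward; lengths in m; the calibration is good to about 2 mm. A picture is of the moment at which its call begins: read the wrist's pose just before it. get_calibration takes no time and is no camera call; for the wrist camera it gives the pose at the moment of the call.
- bot.job_done(): hands the job in, once; it reports no verdict.
Trained networks look in the newest picture that a camera, given by its name, has taken for a name from the list of things; names that differ only in an ending like _2 or _b are one class to them, and where a whole thing is asked for, a point or a joint stands for the part that bears it (a point fixed in the world has none). Each returns a list of dicts, best first, with "p" (0 to 1); they miss things now and then, are a little off and sometimes report something else, mostly with a low value. They report only what shows in the picture. A call takes as long as a camera call. They do not tell look-alikes from the thing itself.
- recognise(label, camera): "point" ([column, row] in pixels, amid what is visible of it).
- place_of(label, camera): "point" ([column, row] in pixels: a listed point, or the origin of a listed thing).
The state is a dict: "time": time; "q": joint angles; "qd": joint speeds; "joint_efforts": joint torques, N m; "ee_pos": TCP position; "tcp_rot": TCP orientation; "wrist_force": force on the tool from outside, world axes, zero at the start; "torque": the same for the moment, N m; "opening": finger opening in m.
Only numpy, scipy, OpenCV 4.12 (cv2) and the standard library are available. Lean on these libraries where they do the work, as an engineer would, in place of code of your own. Each camera call takes 0.05 s, during which the arm holds its last target. There are 200 camera calls.

## Working session

There is one attempt and no reset: what is moved stays moved. The work goes in short steps, Python scripts to look and compute and a tool call to move; the robot and the scene stay as the last step left them, time stands still between calls to the robot, and variables do not carry over. Pictures are saved under pics/ and viewed, on a budget of 10 in all, crops included, one or two more only if the job needs it, and the job is handed in when it is done.

Besides the shell and the picture viewer there is one more tool, called after "Request:" by a JSON object that holds its "op" and its "data", one argument or row to a line. send_rows: Moves the arm, as the interface text tells. Scaled input: -1 to 1 covers 0.3 m each way for a shift and pi rad each way for a turn. Its arguments: {"type":"object","properties":{"plan":{"type":"array"},"force":{"type":"number"}},"required":["plan"]}

```bash
mkdir -p pics
cat > h.py <<'E'
import numpy as np, cv2
from workcell import sensors, camera, get_calibration, bot, recognise, place_of
from scipy.spatial.transform import Rotation as Ro
def ray(c,uv):
    K=np.array([[c['fx'],0,c['cx']],[0,c['fy'],c['cy']],[0,0,1.]])
    p=cv2.undistortPoints(np.array([[uv]],float),K,np.array([c['k1'],0,0,0,0.]))[0,0]
    R=np.array(c['R']);t=np.array(c['t'])
    return -R.T@t, R.T@np.array([p[0],p[1],1])
def atz(c,uv,z):
    o,d=ray(c,uv); return o+d*(z-o[2])/d[2]
def proj(c,X):
    K=np.array([[c['fx'],0,c['cx']],[0,c['fy'],c['cy']],[0,0,1.]])
    R=np.array(c['R']);t=np.array(c['t'])
    return cv2.projectPoints(np.array(X,float).reshape(-1,1,3),cv2.Rodrigues(R)[0],t,K,np.array([c['k1'],0,0,0,0.]))[0][:,0]
Z=dict(cup=0,cup_rim=.045,lid_knob=.027,lid_seat=.006,lid=0,holder_mouth=.088,holder=0,duster_grip=.141,board=0,chip=.024,spool=0,jar=0,screwdriver=0)
def pose():
    s=sensors.get_obs(); return np.array(s['ee_pos']), Ro.from_euler('xyz',s['tcp_rot'],degrees=True)
def rel(pos,R):
    p,r=pose(); d=r.inv().apply(np.array(pos)-p)/.3; w=(r.inv()*R).as_rotvec()/np.pi
    return d.round(4),w.round(4)
E
cat > a.py <<'E'
from h import *
print(sensors.get_obs())
ims=[]
for n in ['top','side']:
    im=camera(n); cv2.imwrite(f'pics/{n}0.png',im); c=get_calibration(n)
    print(n,(-np.array(c['R']).T@np.array(c['t'])).round(3))
    for l in Z:
        print(l,[(np.round(r['point'],1).tolist(),round(r['p'],2),atz(c,r['point'],Z[l]).round(3)[:2].tolist()) for r in place_of(l,n)[:4]])
E
python3 a.py
```

```text
{'time': 0.0, 'q': array([-6.40004415e+01,  5.01112022e+00,  1.00358551e+01,  9.51013008e+01,
       -1.20454371e-03,  9.00022184e+01]), 'qd': array([ 0.03120222, -0.03120158,  0.00186534, -0.03520101, -0.01450275,
       -0.04937708]), 'joint_efforts': array([ 2.03728094e-03, -5.20386851e+01,  4.64804471e+01,  1.62442907e-02,
        1.16452793e-04,  2.88090272e-07]), 'ee_pos': array([ 0.24099239, -0.49413095,  0.23059544]), 'tcp_rot': array([ 1.79998792e+02,  7.65657870e-02, -6.40026599e+01]), 'wrist_force': array([-0.07569214, -0.810744  ,  0.1946585 ]), 'torque': array([0.0196699 , 0.00553037, 0.06053212]), 'opening': 0.0853131646916206}
top [0.377 0.006 1.093]
cup [([356.3, 212.6], 0.82, [0.548, -0.294]), ([265.2, 174.2], 0.34, [0.652, -0.009]), ([169.0, 192.1], 0.28, [0.577, 0.285])]
cup_rim [([359.1, 207.4], 0.88, [0.557, -0.29])]
lid_knob [([285.2, 247.5], 0.95, [0.429, -0.079])]
lid_seat [([287.2, 245.8], 0.63, [0.435, -0.086]), ([287.3, 247.7], 0.56, [0.43, -0.087]), ([156.9, 182.1], 0.45, [0.605, 0.324]), ([358.7, 207.5], 0.31, [0.563, -0.3])]
lid [([287.1, 249.7], 0.84, [
[... 889 characters left out ...]
0.55, [0.427, -0.088])]
lid [([305.0, 216.7], 0.86, [0.424, -0.07]), ([231.5, 148.2], 0.75, [0.745, -0.251])]
holder_mouth [([180.0, 275.5], 0.67, [0.585, 0.293])]
holder [([188.4, 298.3], 0.68, [0.575, 0.289])]
duster_grip [([185.5, 261.7], 0.83, [0.568, 0.288]), ([305.4, 207.9], 0.41, [0.4, 0.033])]
board [([271.2, 285.4], 0.94, [0.419, 0.173]), ([235.1, 207.6], 0.73, [0.611, -0.016]), ([256.1, 375.2], 0.65, [0.361, 0.38]), ([183.9, 262.0], 0.24, [0.639, 0.207])]
chip [([263.2, 275.8], 0.64, [0.441, 0.173]), ([245.3, 364.5], 0.62, [0.385, 0.38])]
spool [([142.0, 272.7], 0.77, [0.713, 0.279])]
jar [([231.5, 146.8], 0.83, [0.749, -0.258])]
screwdriver [([177.7, 194.6], 0.71, [0.784, 0.011])]
```

```bash
ls pics
```

```text
side0.png
top0.png
```

Run:
```python
import cv2
im=cv2.imread('pics/top0.png'); cv2.imwrite('pics/v1.png',cv2.resize(im[90:310,80:400],None,fx=2.5,fy=2.5,interpolation=cv2.INTER_CUBIC))
im=cv2.imread('pics/side0.png'); cv2.imwrite('pics/v2.png',cv2.resize(im[100:384,100:360],None,fx=2.1,fy=2.1,interpolation=cv2.INTER_CUBIC))
```

```text
(no output)
```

View pics/v1.png

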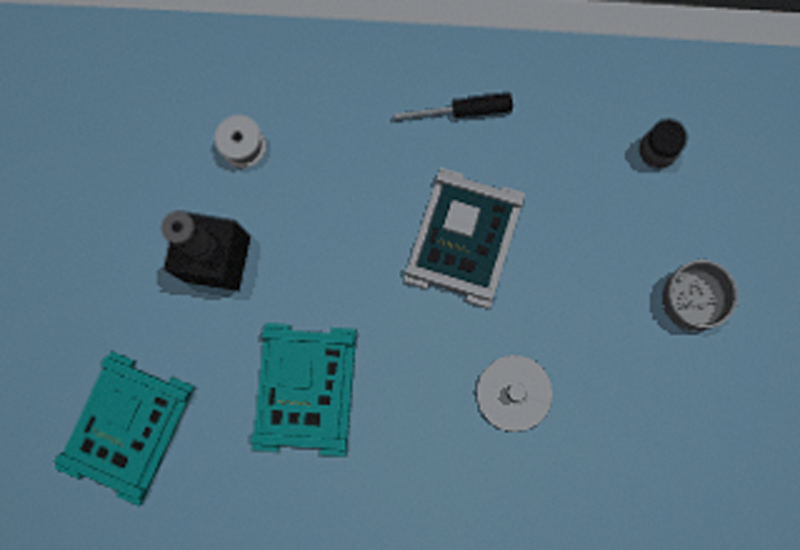

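View pics/v2.png

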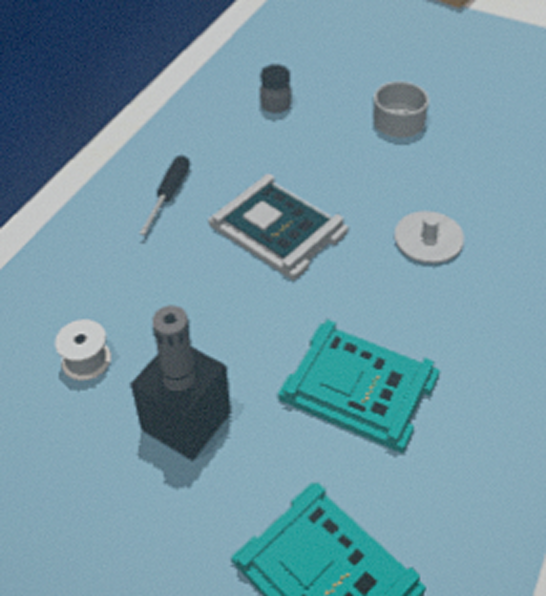

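Two turquoise boards (top crop at 305,390 and 125,425) and one aluminium board (465,238) are in the scene. The aluminium board, with a dark green PCB and a bright square chip at crop (462,217), fits the description. The lid with its knob is at crop (515,393), the cup with screws at (700,295), and the duster in its black holder at (180,228)/(210,255). There is only one of each of these. Next I move over the lid.

Run:
```python
from h import *
print(rel([.428,-.083,.20],Ro.from_euler('xyz',[180,0,-11],degrees=True)))
c=get_calibration('wrist');p,r=pose()
print('cam in tool',r.inv().apply(-np.array(c['R']).T@np.array(c['t'])-p).round(3), r.inv().apply(np.array(c['R'])[2]).round(2),c['fx'])
```

```text
(array([-0.9593, -1.161 ,  0.1043]), array([ 0.    , -0.    , -0.2944]))
cam in tool [-0.    -0.076 -0.143] [-0.    0.3   0.95] 264.405010194096
```

Request:
{"op": "send_rows", "data": {
  "plan": [
    [[-0.9,-1.0,0],[0,0,-0.15],-1],
    [[-0.9,-1.0,0],[0,0,-0.29],-1],
    [[-0.9,-1.0,0],[0,0,-0.29],-1],
    [[-0.9,-1.0,0],[0,0,-0.29],-1],
    [[-0.9,-1.0,0],[0,0,-0.29],-1],
    [[-0.9,-1.0,0],[0,0,-0.29],-1],
    [[-0.9,-1.0,0],[0,0,-0.29],-1],
    [[-0.9,-1.0,0],[0,0,-0.29],-1],
    [[-0.9,-1.0,0],[0,0,-0.29],-1],
    [[-0.9,-1.0,0],[0,0,-0.29],-1]
  ]
}}

```text
time: 2.4
ee_pos: [0.3927, -0.119, 0.2314]
tcp_rot: [180.0, -0.0, -11.6]
wrist_force: [-0.0, -0.3, -0.2]
opening: 0.0859
```

```bash
cat > w.py <<'E'
from h import *
import sys
c=get_calibration('wrist'); im=camera('wrist'); cv2.imwrite(f'pics/{sys.argv[1]}.png',im)
for a in sys.argv[2:]:
    l,z=(a.split('=')+[None])[:2]; z=Z[l] if z is None else float(z)
    print(l,[(np.round(r['point'],1).tolist(),round(r['p'],2),atz(c,r['point'],z).round(4)[:2].tolist()) for r in place_of(l,'wrist')[:3]])
E
python3 w.py w1 lid lid_knob lid_seat cup cup_rim chip
python3 - <<'E'
from h import *
print(rel([.43,-.083,.20],Ro.from_euler('xyz',[180,0,-11],degrees=True)))
E
```

```text
lid [([279.0, 128.6], 0.67, [0.4319, -0.0787])]
lid_knob [([278.3, 130.4], 0.93, [0.4289, -0.0783]), ([381.0, 248.6], 0.42, [0.5476, -0.2774])]
lid_seat [([278.5, 131.9], 0.55, [0.4301, -0.0824]), ([441.7, 30.0], 0.47, [0.6474, -0.002])]
cup [([377.2, 246.8], 0.89, [0.5527, -0.2911])]
cup_rim [([395.5, 264.2], 0.9, [0.5591, -0.2948])]
chip [([439.1, 32.1], 0.61, [0.6327, -0.0057])]
(array([ 0.0974, -0.1507,  0.1042]), array([ 0.    ,  0.    , -0.0052]))
```

View pics/w1.png

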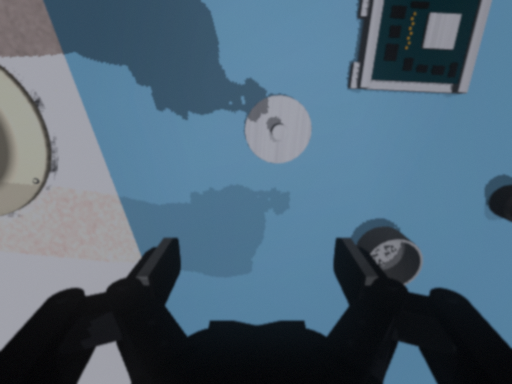

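The wrist picture shows the lid disc at about (278,128) with its knob at (278,130). The cup is at (392,253), partly behind a finger, and the real board with its bright chip is at (442,31).

```bash
cat >> h.py <<'E'
def blob(im,c,uv,z,half=45,smax=60,vmin=110):
    u,v=map(int,uv); hsv=cv2.cvtColor(im,cv2.COLOR_BGR2HSV)
    m=((hsv[...,1]<smax)&(hsv[...,2]>vmin)).astype(np.uint8)
    k=np.zeros_like(m);k[max(v-half,0):v+half,max(u-half,0):u+half]=1;m*=k
    cs=cv2.findContours(m,cv2.RETR_EXTERNAL,cv2.CHAIN_APPROX_NONE)[0]; q=max(cs,key=cv2.contourArea)
    X=np.array([atz(c,p[0],z) for p in q])[:,:2].astype(np.float32)
    (x,y),r=cv2.minEnclosingCircle(X); e=cv2.fitEllipse(X)
    A=np.c_[2*X,np.ones(len(X))];s=np.linalg.lstsq(A,(X**2).sum(1),rcond=None)[0]
    return len(q),'mec',np.round([x,y,2*r],4),'ell',np.round(e[0],4),np.round(e[1],4),'lsq',np.round(s[:2],4)
E
python3 - <<'E'
from h import *
im=cv2.imread('pics/w1.png');c=get_calibration('wrist')
for v in [(278,128)]: print('lid w',blob(im,c,v,.01,smax=70))
im=cv2.imread('pics/top0.png');c=get_calibration('top')
hs=cv2.cvtColor(im,cv2.COLOR_BGR2HSV); print(hs[240,280],hs[255,295],hs[250,310],hs[176,265])
print('lid t',blob(im,c,(286,247),.01,30,70,90))
print('chip t',blob(im,c,(265,176),.024,11,70,120))
E
```

```text
lid w (201, 'mec', array([ 0.4289, -0.0817,  0.0908]), 'ell', array([ 0.4299, -0.0834]), array([0.0836, 0.0912]), 'lsq', array([ 0.43  , -0.0834]))
[110  11 141] [108   9 141] [101  84 142] [105   7 141]
lid t (86, 'mec', array([ 0.4318, -0.0806,  0.0913]), 'ell', array([ 0.4318, -0.0808]), array([0.0877, 0.0887]), 'lsq', array([ 0.4318, -0.0808]))
chip t (38, 'mec', array([ 0.6372, -0.0067,  0.0441]), 'ell', array([ 0.6376, -0.006 ]), array([0.0372, 0.0378]), 'lsq', array([ 0.6376, -0.006 ]))
```

Request:
{"op": "send_rows", "data": {
  "plan": [
    [[0.096,-0.157,0.371],[0,0,0],-1],
    [[0.096,-0.157,0.371],[0,0,0],-1],
    [[0.096,-0.157,0.371],[0,0,0],-1],
    [[0.096,-0.157,0.371],[0,0,0],-1],
    [[0.096,-0.157,0.371],[0,0,0],-1]
  ]
}}

```text
time: 3.25
ee_pos: [0.43, -0.0805, 0.1207]
tcp_rot: [180.0, 0.0, -11.8]
wrist_force: [1.1, 0.4, 0.3]
opening: 0.0852
```

```bash
python3 w.py w2 lid lid_knob lid_seat
python3 - <<'E'
from h import *
im=cv2.imread('pics/w2.png');c=get_calibration('wrist');p,r=pose();print(p)
u=proj(c,[[.43,-.082,.01]])[0];print(u)
print('lid w',blob(im,c,u,.01,90,70))
E
```

```text
lid [([256.3, 178.5], 0.97, [0.4303, -0.0747])]
lid_knob [([254.4, 193.3], 0.76, [0.4271, -0.0814])]
lid_seat [([257.1, 183.8], 0.7, [0.4303, -0.0788])]
[ 0.43072653 -0.08065407  0.12169909]
[256.42865241 187.7146567 ]
lid w (297, 'mec', array([ 0.4305, -0.0799,  0.0909]), 'ell', array([ 0.4299, -0.0814]), array([0.0854, 0.0907]), 'lsq', array([ 0.4298, -0.0816]))
```

Request:
{"op": "send_rows", "data": {
  "plan": [
    [[0,0,0.15],[0,0,0],-1],
    [[0,0,0.28],[0,0,0],-1],
    [[0,0,0.33],[0,0,0],-1],
    [[0,0,0.353],[0,0,0],-1],
    [[0,0,0.353],[0,0,0],1],
    [[0,0,0.353],[0,0,0],1],
    [[0,0,0.353],[0,0,0],1],
    [[0,0,0.353],[0,0,0],1],
    [[0,0,0.353],[0,0,0],1],
    [[0,0,0.353],[0,0,0],1]
  ],
  "force": 40
}}

```text
time: 4.45
ee_pos: [0.4308, -0.08, 0.015]
tcp_rot: [180.0, -0.1, -11.8]
wrist_force: [-1.1, -0.9, 6.4]
opening: 0.0186
```

Request:
{"op": "send_rows", "data": {
  "plan": [
    [[0,0,-0.02],[0,0,0],1],
    [[0,0,-0.1],[0,0,0],1],
    [[0,0,-0.25],[0,0,0],1],
    [[0,0,-0.4],[0,0,0],1],
    [[0,0,-0.4],[0,0,0],1],
    [[0,0,-0.4],[0,0,0],1]
  ]
}}

```text
time: 5.05
ee_pos: [0.4307, -0.08, 0.1351]
tcp_rot: [-180.0, -0.1, -11.8]
wrist_force: [-0.1, 1.9, -0.6]
opening: 0.0191
```

```bash
python3 w.py w3 lid_knob cup_rim
python3 - <<'E'
from h import *
im=cv2.imread('pics/w3.png');c=get_calibration('wrist');p,r=pose();print(p,sensors.get_obs()['opening'])
for dz in (-.004,0,.004):
  z=p[2]-.0152+.0102+dz   # flange top height if lid origin was 0 at tcp .0152
  u=proj(c,[[p[0],p[1],z]])[0]
  print(z,'lid w',blob(im,c,u,z,110,70))
print(rel([.555,-.297,.20],Ro.from_euler('xyz',[180,0,-28],degrees=True)))
E
```

```text
lid_knob [([256.7, 251.9], 0.56, [0.4157, -0.151])]
cup_rim []
[ 0.42948451 -0.07978516  0.13275171] 0.018478335312225844
0.12375171005673621 lid w (466, 'mec', array([ 0.4284, -0.0811,  0.0927]), 'ell', array([ 0.43  , -0.0769]), array([0.0827, 0.0859]), 'lsq', array([ 0.4299, -0.0771]))
0.12775171005673622 lid w (466, 'mec', array([ 0.4289, -0.0791,  0.0903]), 'ell', array([ 0.4304, -0.075 ]), array([0.0806, 0.0836]), 'lsq', array([ 0.4303, -0.0752]))
0.13175171005673622 lid w (466, 'mec', array([ 0.4293, -0.0771,  0.0879]), 'ell', array([ 0.4308, -0.0731]), array([0.0784, 0.0814]), 'lsq', array([ 0.4307, -0.0733]))
(array([ 0.5571,  0.6232, -0.2254]), array([0.0001, 0.0007, 0.09  ]))
```

View pics/w3.png

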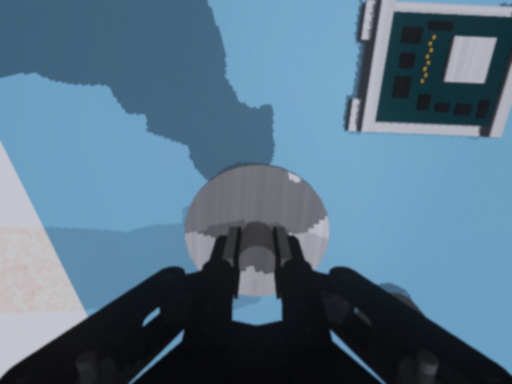

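The lid is held level and centred between the fingers, with the flange at about (257,230) in the picture. Its circle fits 90 mm at the expected height. Next I locate the cup from beside it, where the lid doesn't hide it.

Request:
{"op": "send_rows", "data": {
  "plan": [
    [[0.05,0.16,-0.15],[0,0,0],1],
    [[0.052,0.316,-0.22],[0,0,0],1],
    [[0.052,0.316,-0.22],[0,0,0],1],
    [[0.052,0.316,-0.22],[0,0,0],1],
    [[0.052,0.316,-0.22],[0,0,0],1]
  ]
}}

```text
time: 5.7
ee_pos: [0.4257, -0.1757, 0.1988]
tcp_rot: [-180.0, 0.1, -11.9]
wrist_force: [-0.4, 0.7, -0.8]
opening: 0.0189
```

```bash
python3 w.py w4 cup_rim cup
python3 - <<'E'
from h import *
p,r=pose();print(p)
c=get_calibration('wrist');im=cv2.imread('pics/w4.png')
cv2.imwrite('pics/w4b.png',cv2.resize(im,None,fx=1.5,fy=1.5))
th=np.linspace(0,2*np.pi,60);C=lambda x,y,R,z:np.c_[x+R*np.cos(th),y+R*np.sin(th),0*th+z]
for n,f in (('wrist','w4'),('top','top0'),('side','side0')):
  c=get_calibration(n);im=cv2.imread(f'pics/{f}.png');g=cv2.GaussianBlur(cv2.cvtColor(im,cv2.COLOR_BGR2HSV),(3,3),0).astype(np.float32)
  # edge contrast in saturation across outer rim circle (bench is saturated, cup is not)
  best=[]
  for x in np.arange(.54,.57,.001):
    for y in np.arange(-.32,-.28,.001):
      o=[]
      for R in (.038,.044):
        q=proj(c,C(x,y,R,.045)).astype(np.float32); o.append(cv2.remap(g[...,1],q[:,:1].copy(),q[:,1:].copy(),cv2.INTER_LINEAR)[:,0])
      best.append((np.clip(o[1]-o[0],-10,70).mean(),x,y))
  best.sort(reverse=True);b=np.array(best[:8]);print(n,b[0].round(3),b.mean(0).round(4))
E
```

```text
cup_rim []
cup [([361.8, 228.7], 0.55, [0.5524, -0.2929])]
[ 0.4257993  -0.17492708  0.19895177]
wrist [56.623  0.556 -0.293] [56.0752  0.5569 -0.2931]
top [44.195  0.558 -0.294] [43.4055  0.5579 -0.2941]
side [24.88   0.557 -0.29 ] [24.4918  0.557  -0.2902]
```

View pics/w4b.png

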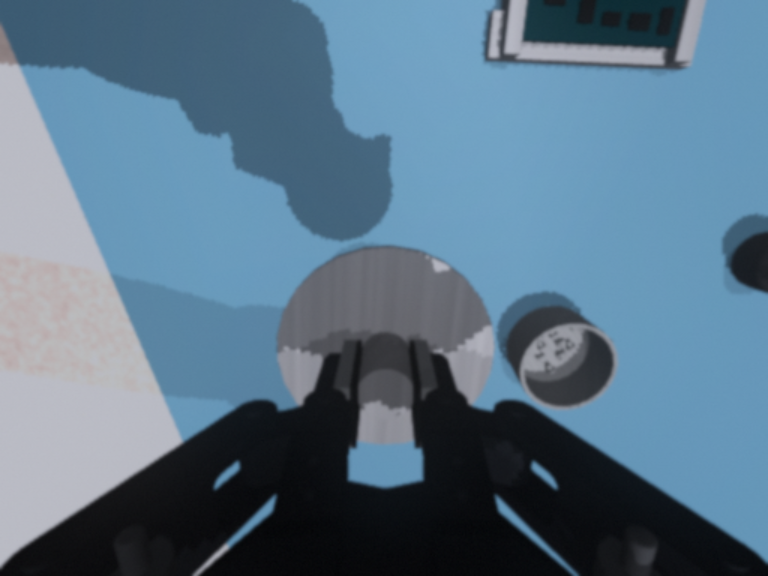

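The cup rim is at about (567,363) in the enlarged picture. The wrist, top and side fits agree to 2–3 mm on a mouth centre of (0.557, -0.293).

Request:
{"op": "send_rows", "data": {
  "plan": [
    [[0.13,0.075,0],[0,0,0],1],
    [[0.27,0.155,0],[0,0,0],1],
    [[0.4,0.235,0.05],[0,0,0],1],
    [[0.509,0.295,0.15],[0,0,0],1],
    [[0.509,0.295,0.28],[0,0,0],1],
    [[0.509,0.295,0.38],[0,0,0],1],
    [[0.509,0.295,0.38],[0,0,0],1],
    [[0.509,0.295,0.38],[0,0,0],1]
  ]
}}

```text
time: 6.65
ee_pos: [0.5574, -0.2928, 0.0863]
tcp_rot: [-180.0, 0.1, -11.7]
wrist_force: [-0.0, 0.5, 0.8]
opening: 0.0186
```

Run:
```python
from h import *
p,r=pose();print(p, r.as_euler('xyz',degrees=True))
th=np.linspace(0,2*np.pi,60);C=lambda x,y,R,z:np.c_[x+R*np.cos(th),y+R*np.sin(th),0*th+z]
vis=[]
for n in ('wrist','side'):
  c=get_calibration(n);im=camera(n);cv2.imwrite(f'pics/{n}5.png',im)
  im=cv2.resize(im,None,fx=2,fy=2)
  z=p[2]-.0152
  for X,col in ((C(p[0],p[1],.045,z+.01),(0,0,255)),(C(.557,-.293,.041,.045),(0,255,0))):
    q=proj(c,X)*2; cv2.polylines(im,[np.int32(q).reshape(-1,1,2)],True,col,1)
  if n=='side': im=im[200:384,480:730]; im=cv2.resize(im,None,fx=2,fy=2)
  else: im=cv2.resize(im,None,fx=.5,fy=.5)[:,56:456]
  im=cv2.resize(im,(400,int(im.shape[0]*400/im.shape[1])));vis.append(im)
h=max(i.shape[0] for i in vis);cv2.imwrite('pics/v5.png',np.hstack([cv2.copyMakeBorder(i,0,h-i.shape[0],0,0,0) for i in vis]))
```

```text
[ 0.55740619 -0.29284158  0.08634358] [-1.79982205e+02  5.49373029e-02 -1.17390827e+01]
```

View pics/v5.png

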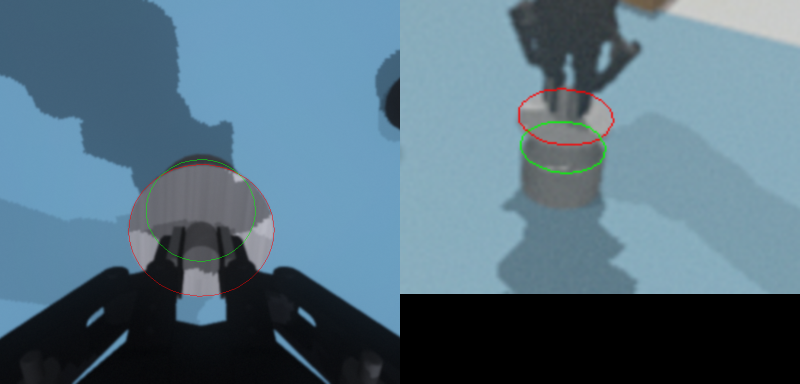

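The left panel shows the lid over the cup, with the cup's far rim at (200,158) on the predicted green circle. In the side panel, the lid and cup share the same small shift from their predictions, so they are aligned. Next I lower the lid.

Request:
{"op": "send_rows", "data": {
  "plan": [
    [[0,0,0.05],[0,0,0],1],
    [[0,0,0.075],[0,0,0],1],
    [[0,0,0.085],[0,0,0],1],
    [[0,0,0.093],[0,0,0],1],
    [[0,0,0.093],[0,0,0],1]
  ]
}}

```text
time: 7.25
ee_pos: [0.5573, -0.2938, 0.0579]
tcp_rot: [-180.0, 0.0, -11.8]
wrist_force: [0.4, -0.7, -1.1]
opening: 0.0185
```

Request:
{"op": "send_rows", "data": {
  "plan": [
    [[0,0,0.005],[0,0,0],1],
    [[0,0,0.009],[0,0,0],1],
    [[0,0,0.012],[0,0,0],1],
    [[0,0,0.012],[0,0,0],1]
  ]
}}

```text
time: 7.65
ee_pos: [0.5574, -0.2938, 0.0545]
tcp_rot: [-180.0, 0.0, -11.8]
wrist_force: [-0.7, 0.2, -1.0]
opening: 0.0186
```

Request:
{"op": "send_rows", "data": {
  "plan": [
    [[0,0,0.002],[0,0,0],1],
    [[0,0,0.004],[0,0,0],1],
    [[0,0,0.004],[0,0,0],1]
  ]
}}

```text
time: 7.95
ee_pos: [0.5575, -0.2938, 0.0541]
tcp_rot: [180.0, -0.0, -11.8]
wrist_force: [-1.7, 0.6, 4.1]
opening: 0.0185
```

Request:
{"op": "send_rows", "data": {
  "plan": [
    [[0,0,0],[0,0,0],0.4],
    [[0,0,0],[0,0,0],0],
    [[0,0,0],[0,0,0],-1],
    [[0,0,0],[0,0,0],-1],
    [[0,0,0],[0,0,0],-1],
    [[0,0,0],[0,0,0],-1],
    [[0,0,-0.15],[0,0,0],-1],
    [[0,0,-0.3],[0,0,0],-1],
    [[0,0,-0.45],[0,0,0],-1],
    [[0,0,-0.45],[0,0,0],-1]
  ]
}}

```text
time: 8.95
ee_pos: [0.5593, -0.2947, 0.1959]
tcp_rot: [179.8, -0.6, -11.8]
wrist_force: [0.2, -0.7, -0.3]
opening: 0.0853
```

```bash
cat > f.py <<'E'
from h import *
from scipy.optimize import minimize
p,r=pose();print(p, r.as_euler('xyz',degrees=True))
c=get_calibration('wrist');im=camera('wrist');cv2.imwrite('pics/w6.png',im)
u=proj(c,[[.557,-.293,.049]])[0];print(u);print('lid',blob(im,c,u,.049,90,70))
s=camera('side');cv2.imwrite('pics/side6.png',s)
a=cv2.resize(s[90:190,240:340],(384,384),interpolation=cv2.INTER_CUBIC)
cv2.imwrite('pics/v6.png',np.hstack([im[:,56:456],a]))
# re-plan next: over the holder
print(rel([.579,.292,.30],Ro.from_euler('xyz',[180,0,27],degrees=True)))
c=get_calibration('top');t=camera('top');cv2.imwrite('pics/top6.png',t)
c2=get_calibration('side')
# duster top centre: dark grey disc, z=.178
for n,cc in (('top',c),('side',c2)):
  print(n,[(l,np.round(x['point'],1).tolist(),atz(cc,x['point'],z).round(4)[:2].tolist(),round(x['p'],2)) for l,z in (('holder_mouth',.088),('duster_grip',.141),('duster',.003),('holder',0)) for x in place_of(l,n)[:1]])
E
python3 f.py
```

```text
[ 0.55927629 -0.29472705  0.19587106] [179.83962109  -0.55370894 -11.79792144]
[253.59542433 175.97427946]
lid (222, 'mec', array([ 0.5572, -0.2931,  0.0909]), 'ell', array([ 0.5568, -0.2934]), array([0.0885, 0.0896]), 'lsq', array([ 0.5568, -0.2934]))
(array([-0.33  , -1.9263, -0.3699]), array([ 0.0005, -0.0007, -0.2155]))
top [('holder_mouth', [159.4, 187.0], [0.5743, 0.2912], 0.69), ('duster_grip', [151.7, 183.8], [0.5715, 0.2981], 0.58), ('duster', [159.2, 187.6], [0.5891, 0.3158], 0.61), ('holder', [164.9, 191.9], [0.5773, 0.2974], 0.77)]
side [('holder_mouth', [179.6, 276.4], [0.5841, 0.2956], 0.77), ('duster_grip', [185.3, 263.3], [0.566, 0.2921], 0.76), ('holder', [186.8, 299.3], [0.5769, 0.2933], 0.66)]
```

View pics/v6.png

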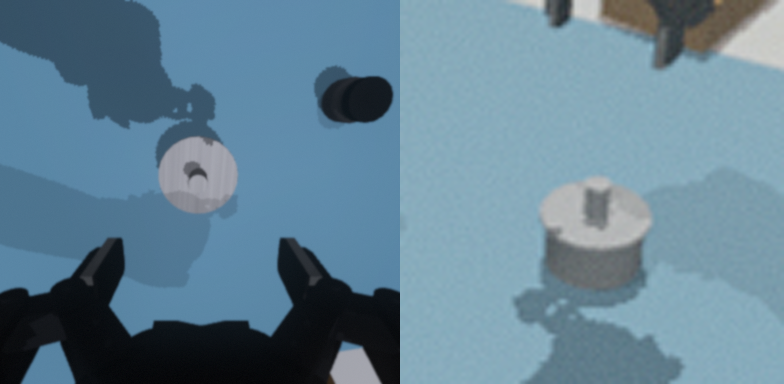

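The lid sits level on the cup at left panel (198,175), with the flange circle at (0.557, -0.293) fitting 91 mm at rim height. The side crop at (597,215) shows it flat on the rim. The jar, at (356,98), is untouched. Next I go to the duster.

Request:
{"op": "send_rows", "data": {
  "plan": [
    [[-0.05,-0.15,-0.25],[0,0,-0.04],-1],
    [[-0.1,-0.3,-0.35],[0,0,-0.08],-1],
    [[-0.165,-0.95,-0.35],[0,0,-0.11],-1],
    [[-0.165,-0.95,-0.35],[0,0,-0.11],-1],
    [[-0.165,-0.95,-0.35],[0,0,-0.11],-1],
    [[-0.165,-0.95,-0.35],[0,0,-0.11],-1],
    [[-0.165,-0.95,-0.35],[0,0,-0.11],-1],
    [[-0.165,-0.95,-0.35],[0,0,-0.11],-1],
    [[-0.165,-0.95,-0.35],[0,0,-0.11],-1],
    [[-0.165,-0.95,-0.35],[0,0,-0.11],-1]
  ]
}}

```text
time: 10.5
ee_pos: [0.5672, -0.0055, 0.2931]
tcp_rot: [180.0, 0.0, 8.0]
wrist_force: [-0.3, -0.1, 0.4]
opening: 0.0855
```

Run:
```python
from h import *
p,r=pose();print(p, r.as_euler('xyz',degrees=True),sensors.get_obs()['q'].round(1))
print(rel([.56,.25,.32],Ro.from_euler('xyz',[180,0,27],degrees=True)))
```

```text
[ 0.5672281  -0.00546759  0.29310612] [1.79991342e+02 2.64507295e-02 7.96000971e+00] [ -0.5   9.4  22.  102.6  -0.   81.5]
(array([ 0.094 , -0.8467, -0.0898]), array([ 0.    ,  0.0002, -0.1058]))
```

Request:
{"op": "send_rows", "data": {
  "plan": [
    [[0.167,-0.981,-0.056],[0,0,-0.106],-1],
    [[0.167,-0.981,-0.056],[0,0,-0.106],-1],
    [[0.167,-0.981,-0.056],[0,0,-0.106],-1],
    [[0.167,-0.981,-0.056],[0,0,-0.106],-1],
    [[0.167,-0.981,-0.056],[0,0,-0.106],-1],
    [[0.167,-0.981,-0.056],[0,0,-0.106],-1],
    [[0.167,-0.981,-0.056],[0,0,-0.106],-1],
    [[0.167,-0.981,-0.056],[0,0,-0.106],-1],
    [[0.167,-0.981,-0.056],[0,0,-0.106],-1],
    [[0.167,-0.981,-0.056],[0,0,-0.106],-1]
  ]
}}

```text
time: 11.5
ee_pos: [0.5763, 0.2919, 0.3107]
tcp_rot: [180.0, -0.0, 26.9]
wrist_force: [0.2, -0.1, 0.0]
opening: 0.0854
```

```bash
python3 w.py w7 holder_mouth duster_grip duster holder
python3 - <<'E'
from h import *
p,r=pose();print(p, r.as_euler('xyz',degrees=True),sensors.get_obs()['q'].round(1))
c=get_calibration('wrist');u=proj(c,[[.577,.293,.178],[.577,.293,.088]]);print(u)
E
```

```text
holder_mouth [([254.2, 161.8], 0.9, [0.5715, 0.2928])]
duster_grip [([251.4, 172.6], 0.57, [0.5701, 0.2891])]
[0.57615934 0.29251234 0.31069641] [ 1.79997565e+02 -3.50211320e-02  2.69852673e+01] [ 26.9  22.8  40.6 107.7  -0.   89.9]
[[257.94880152 181.05522431]
 [257.65110652 163.86131693]]Traceback (most recent call last):
  File "w.py", line 5, in <module>
    l,z=(a.split('=')+[None])[:2]; z=Z[l] if z is None else float(z)
                                     ~^^^
KeyError: 'duster'
```

View pics/w7.png

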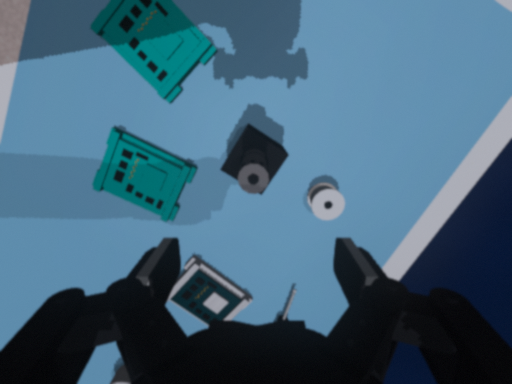

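The duster's top disc is at (253,178) in the black holder, with the spool clear at (326,200).

Run:
```python
from h import *
c=get_calibration('wrist');im=cv2.imread('pics/w7.png')
g=cv2.resize(cv2.cvtColor(im,cv2.COLOR_BGR2GRAY)[140:215,215:300],None,fx=6,fy=6,interpolation=cv2.INTER_CUBIC)
h=cv2.HoughCircles(g,cv2.HOUGH_GRADIENT,1,20,param1=80,param2=20,minRadius=70,maxRadius=120)
for x,y,rr in h[0][:3]:
  u=(215+(x+.5)/6-.5,140+(y+.5)/6-.5); X=atz(c,u,.178); print(np.round(u,1),rr/6,X.round(4), rel([X[0],X[1],.20],pose()[1])[0])
```

```text
Traceback (most recent call last):
TypeError: 'NoneType' object is not subscriptable
```

Run:
```python
from h import *
c=get_calibration('wrist');im=cv2.imread('pics/w7.png')
g=cv2.cvtColor(im,cv2.COLOR_BGR2GRAY);hs=cv2.cvtColor(im,cv2.COLOR_BGR2HSV)
print(g[178,232:276].tolist())
m=((g>75)&(hs[...,1]<70)).astype(np.uint8); m[:155]=0;m[205:]=0;m[:,:225]=0;m[:,285:]=0
q=max(cv2.findContours(m,cv2.RETR_EXTERNAL,cv2.CHAIN_APPROX_NONE)[0],key=cv2.contourArea)
(u,v),rr=cv2.minEnclosingCircle(q);print(u,v,rr,'expected r',c['fx']*.017/.285)
X=atz(c,(u,v),.178);print(X.round(4),rel([X[0],X[1],.20],pose()[1])[0])
```

```text
[105, 94, 77, 62, 51, 59, 78, 88, 90, 89, 91, 91, 90, 89, 86, 69, 48, 35, 32, 31, 31, 32, 30, 30, 33, 38, 56, 78, 88, 90, 91, 92, 92, 91, 90, 85, 70, 48, 39, 54, 84, 113, 130, 137]
252.92515563964844 178.73861694335938 15.026190757751465 expected r 15.77152692385836
[0.571  0.2928 0.178 ] [-0.0151 -0.0088  0.369 ]
```

Request:
{"op": "send_rows", "data": {
  "plan": [
    [[-0.017,-0.003,0.15],[0,0,0],-1],
    [[-0.017,-0.003,0.3],[0,0,0],-1],
    [[-0.017,-0.003,0.45],[0,0,0],-1],
    [[-0.017,-0.003,0.55],[0,0,0],-1],
    [[-0.017,-0.003,0.629],[0,0,0],-1],
    [[-0.017,-0.003,0.629],[0,0,0],-1],
    [[-0.017,-0.003,0.629],[0,0,0],1],
    [[-0.017,-0.003,0.629],[0,0,0],1],
    [[-0.017,-0.003,0.629],[0,0,0],1],
    [[-0.017,-0.003,0.629],[0,0,0],1]
  ],
  "force": 80
}}

```text
time: 12.65
ee_pos: [0.5717, 0.2926, 0.1234]
tcp_rot: [180.0, -0.2, 27.1]
wrist_force: [0.3, -0.2, -0.2]
opening: 0.0321
```

Request:
{"op": "send_rows", "data": {
  "plan": [
    [[0,0,0],[0,0,0],1],
    [[0,0,0],[0,0,0],1],
    [[0,0,0],[0,0,0],1]
  ]
}}

```text
time: 12.95
ee_pos: [0.5717, 0.2926, 0.1233]
tcp_rot: [180.0, -0.2, 27.1]
wrist_force: [0.7, 1.0, 5.2]
opening: 0.0322
```

Request:
{"op": "send_rows", "data": {
  "plan": [
    [[0,0,-0.03],[0,0,0],1],
    [[0,0,-0.1],[0,0,0],1],
    [[0,0,-0.2],[0,0,0],1],
    [[0,0,-0.3],[0,0,0],1],
    [[0,0,-0.4],[0,0,0],1],
    [[0,0,-0.5],[0,0,0],1],
    [[0,0,-0.5],[0,0,0],1],
    [[0,0,-0.5],[0,0,0],1]
  ]
}}

```text
time: 13.75
ee_pos: [0.5712, 0.2924, 0.2719]
tcp_rot: [-180.0, -0.1, 27.1]
wrist_force: [0.1, 1.0, -2.7]
opening: 0.0324
```

Run:
```python
from h import *
p,r=pose();s=sensors.get_obs();print(p, r.as_euler('xyz',degrees=True),s['q'].round(1),s['wrist_force'],s['opening'])
# refine chip: side and top and wrist
for n,f in (('top','top6'),('side','side6')):
  c=get_calibration(n);im=cv2.imread(f'pics/{f}.png');u=proj(c,[[.638,-.006,.024]])[0]
  print(n,u,blob(im,c,u,.024,11 if n=='top' else 14,50,125))
c=get_calibration('wrist');im=cv2.imread('pics/w3.png')
tgt=np.array([.638,-.006,.024]);a=np.radians(40)
z=np.array([np.sin(a),0,-np.cos(a)]);x=np.array([np.cos(a),0,np.sin(a)]);R=Ro.from_matrix(np.c_[x,np.cross(z,x),z])
tcp=tgt-z*(.06+.1203);print(tcp,R.as_euler('xyz',degrees=True),rel(tcp,R),rel([.5,.15,.30],Ro.from_euler('xyz',[180,0,10],degrees=True)))
sd=camera('side');tp=camera('top');cv2.imwrite('pics/side8.png',sd);cv2.imwrite('pics/top8.png',tp)
cs=get_calibration('side');tip=p-np.array([0,0,.1203]);
im=cv2.resize(sd[130:350,100:340],None,fx=2.5,fy=2.5)
for X in (tip,p,p+[0,0,.0547]):
  q=(proj(cs,[X])[0]-[100,130])*2.5;cv2.circle(im,tuple(np.int32(q)),4,(0,0,255),1)
cv2.imwrite('pics/v8.png',im)
```

```text
[0.57124905 0.29237912 0.27186144] [-1.79998916e+02 -5.38004354e-02  2.70828872e+01] [ 27.1  19.8  32.1 102.3   0.   90. ] [ 0.09900556  0.96156695 -2.73237572] 0.032393057337115685
top [264.28650768 176.71000023] (39, 'mec', array([ 0.6386, -0.0067,  0.0455]), 'ell', array([ 0.6378, -0.0065]), array([0.0374, 0.039 ]), 'lsq', array([ 0.6379, -0.0065]))
side [224.70065264 200.84547864] (36, 'mec', array([ 0.6366, -0.0021,  0.0479]), 'ell', array([ 0.6364, -0.0026]), array([0.0418, 0.043 ]), 'lsq', array([ 0.6363, -0.0026]))
[ 0.52210539 -0.006       0.16211781] [180. -40.   0.] (array([-0.599 ,  0.811 ,  0.3652]), array([-0.0526,  0.2177,  0.1442])) (array([-0.4274,  0.3144, -0.0942]), array([-0.0001, -0.0003,  0.0949]))
```

View pics/v8.png

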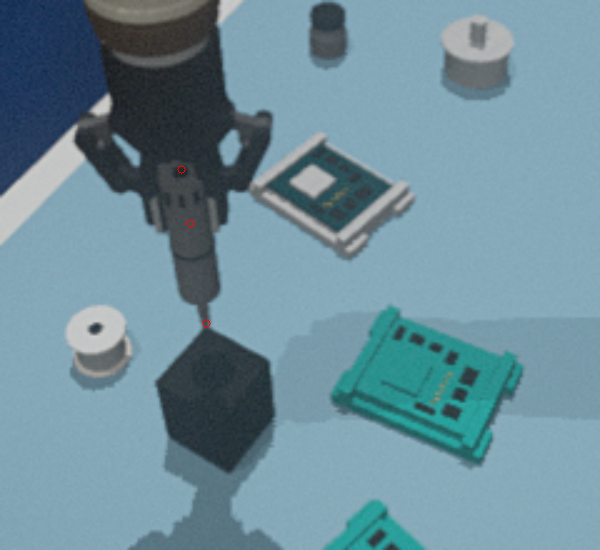

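The duster is held straight. Its predicted tip, grip and top (red circles at (206,323), (190,224) and (181,170)) lie on it, the nozzle is clear of the holder, and the lidded cup stands at (477,55). Next I go to a staging pose about 10 cm off the chip, already slanted.

Request:
{"op": "send_rows", "data": {
  "plan": [
    [[-0.15,0.12,0],[0,0,0],1],
    [[-0.27,0.24,0],[-0.01,0.04,0.03],1],
    [[-0.4,0.36,0.05],[-0.02,0.08,0.055],1],
    [[-0.5,0.48,0.1],[-0.03,0.12,0.08],1],
    [[-0.58,0.6,0.16],[-0.04,0.16,0.11],1],
    [[-0.65,0.7,0.22],[-0.048,0.2,0.13],1],
    [[-0.675,0.772,0.263],[-0.0526,0.2177,0.1442],1],
    [[-0.675,0.772,0.263],[-0.0526,0.2177,0.1442],1],
    [[-0.675,0.772,0.263],[-0.0526,0.2177,0.1442],1],
    [[-0.675,0.772,0.263],[-0.0526,0.2177,0.1442],1]
  ]
}}

```text
time: 14.85
ee_pos: [0.4954, -0.0065, 0.1916]
tcp_rot: [180.0, -39.9, -0.0]
wrist_force: [-0.1, -0.2, -1.1]
opening: 0.0321
```

```bash
cat > g.py <<'E'
from h import *
import sys
p,r=pose();s=sensors.get_obs();print(s['time'],p, r.as_euler('xyz',degrees=True),s['q'].round(1),s['wrist_force'].round(1),s['opening'])
tgt=np.array([.638,-.006,.024]);a=np.radians(40)
z=np.array([np.sin(a),0,-np.cos(a)]);x=np.array([np.cos(a),0,np.sin(a)]);R=Ro.from_matrix(np.c_[x,np.cross(z,x),z])
print(rel(tgt-z*(.06+.1203),R))
k=sys.argv[1];ims=[]
tz=r.as_matrix()[:,2]
for n,(u0,v0,W,H,f) in dict(side=(150,90,140,160,3),top=(200,120,128,160,3)).items():
  im=camera(n);cv2.imwrite(f'pics/{n}{k}.png',im);c=get_calibration(n)
  print(n,[(l,np.round(e['point'],1).tolist(),round(e['p'],2)) for l in('nozzle','duster_grip','chip') for e in place_of(l,n)[:2]])
  print(' expected',proj(c,[p+tz*.1203,p-tz*.019,tgt]).round(1).tolist())
  im=cv2.resize(im[v0:v0+H,u0:u0+W],None,fx=f,fy=f,interpolation=cv2.INTER_CUBIC)
  for X in (p+tz*.1203,p+tz*(.1203-.045),tgt):
    q=(proj(c,[X])[0]-[u0,v0])*f;cv2.circle(im,tuple(np.int32(q)),4,(0,0,255),1)
  ims.append(im)
cv2.imwrite(f'pics/v{k}.png',np.hstack(ims))
E
python3 g.py 9
```

```text
14.85 [ 0.49539339 -0.00651139  0.19164574] [ 1.79960614e+02 -3.98906145e+01 -1.40283778e-02] [ -1.1 -44.8 -41.8  53.1   0.7  89.1] [-0.1 -0.2 -1.1] 0.032119164883817684
(array([ 0.0052, -0.0018,  0.1326]), array([ 0.0003,  0.0006, -0.0001]))
side [('nozzle', [248.9, 187.5], 0.98), ('duster_grip', [282.8, 163.6], 0.87), ('chip', [261.3, 279.1], 0.83), ('chip', [225.2, 203.2], 0.75)]
 expected [[246.3, 188.0], [280.7, 166.3], [224.7, 200.8]]
top [('nozzle', [262.7, 188.4], 0.43), ('duster_grip', [262.1, 217.8], 0.75), ('duster_grip', [263.6, 133.8], 0.62), ('chip', [265.7, 173.8], 0.65), ('chip', [200.1, 237.0], 0.65)]
 expected [[263.9, 193.0], [262.8, 220.2], [264.3, 176.7]]
```

Request:
{"op": "send_rows", "data": {
  "plan": [
    [[0.003,-0.003,0.05],[0,0,0],1],
    [[0.003,-0.003,0.1],[0,0,0],1],
    [[0.003,-0.003,0.132],[0,0,0],1],
    [[0.003,-0.003,0.132],[0,0,0],1],
    [[0.003,-0.003,0.132],[0,0,0],1]
  ]
}}

```text
time: 15.75
ee_pos: [0.5222, -0.0052, 0.1629]
tcp_rot: [180.0, -39.9, 0.0]
wrist_force: [-0.3, -0.5, -1.9]
opening: 0.0323
```

```bash
python3 g.py 10; python3 w.py w10 nozzle=.07 chip
```

```text
15.75 [ 0.52217808 -0.00521525  0.16286518] [ 1.79959743e+02 -3.99208876e+01  3.38415759e-02] [ -0.9 -40.6 -43.1  47.5   0.5  89.3] [-0.3 -0.5 -1.9] 0.03229924902012391
(array([-0.0018,  0.0026,  0.0018]), array([0.0001, 0.0004, 0.0001]))
side [('nozzle', [235.9, 193.6], 0.88), ('duster_grip', [272.7, 169.4], 0.55), ('chip', [261.7, 279.4], 0.81), ('chip', [223.8, 203.6], 0.8)]
 expected [[236.9, 193.1], [269.5, 172.5], [224.7, 200.8]]
top [('nozzle', [263.8, 183.9], 0.69), ('nozzle', [261.8, 134.5], 0.57), ('duster_grip', [262.5, 209.2], 0.61), ('chip', [199.7, 235.7], 0.92), ('chip', [125.4, 253.4], 0.71)]
 expected [[263.7, 185.8], [262.7, 211.1], [264.3, 176.7]]
nozzle []
chip [([252.9, 171.4], 0.6, [0.6325, -0.0057])]
```

View pics/v10.png

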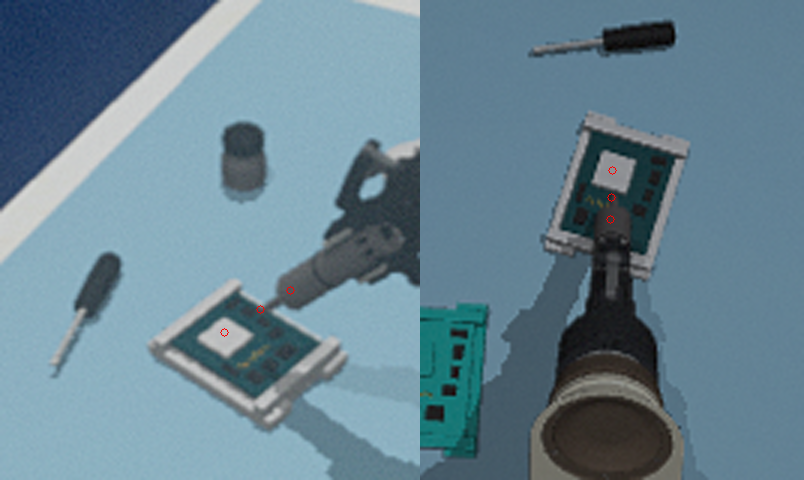

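In both views the nozzle tip points along its axis at the chip centre: side (263,309) towards (224,335), top (612,198) towards (613,171). The screwdriver and jar are undisturbed and the duster touches nothing.

```bash
python3 -c "
from h import *
print(bot.job_done()); s=sensors.get_obs(); print(s['time'],s['ee_pos'],s['opening'],s['wrist_force'])"
```

```text
the job is handed in; nothing more can be done
None
the job is handed in; nothing more can be done
```

I put the lid on the cup and let go of it, then drew out the duster and handed the job in while holding it aimed at the chip. The clock was at about 16 s of the 58 s allowed.

- **Lid:** After I let go, the flange fitted a 91 mm circle at rim height, centred on the cup at (0.557, -0.293). The side picture showed it lying flat on the rim.
- **Duster:** It is slanted 39.9° from upright, with the nozzle tip about 6 cm from the chip of the aluminium board. The wrist force was about 2 N, roughly the duster's own weight, so nothing suggested contact.
- **Other things:** The jar, screwdriver and visible turquoise board looked undisturbed in the last side and top pictures; the spool and the second turquoise board were last seen just before the final move. I never reached for any of them.

**Disagreements:**
- The top and side views put the chip centre 2–4 mm apart; I aimed between them, close to the top value. The last wrist network reading of the chip was about 5 mm nearer the robot than my aim; I treated it as noise.
- After hand-in the state could no longer be read, so I have no final reading from after it.

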